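# Seat the keyed spindle in the mixer's drive pulley

### The job

Lift the keyed spindle out of its white stand by the blue tab, put its nose into the bore of the mixer's drive pulley, turn it until the key slips into the keyway, and push it down against the ejector spring until its collar sits flush on the pulley. Keep hold of the tab and keep pushing: the program finishes with the spindle held fully home by the gripper (so that a colleague can tighten the lock screw). Leave the beaker, the dropper bottle and the wash bottle where they stand.

Things in the scene. Friction and masses are not known exactly. Their poses are not given: they have to be found in the camera images.
- spindle_grip (a point): Middle of the blue grip tab on top of the loose keyed spindle, which hangs upright in the stand, collar on the stand's top. z is the spindle's axis, up. The tab is 40 mm along its x, 14 mm thick along its y, 48 mm high: take it across the 14 mm. A yellow mark on its top is on the key's side (-x).
- spindle: The whole spindle, about 0.16 kg, 94 mm tall; origin at the centre of the shaft's foot, axes as for the tab. Up from the foot: steel shaft, 20 mm diameter, 40 mm long, its lowest 4 mm tapered to 14 mm; then the dark collar, 44 mm diameter, 6 mm thick; then the tab.
- spindle_tip (a point): Centre of the foot of the spindle's shaft, 70 mm below the middle of the tab, same axes.
- spindle_key (a point): Middle of the brass key, on the -x side of the shaft, 12.5 mm from the axis and 25.5 mm above the foot, same axes. The key is 8 mm wide, stands out 5 mm from the shaft (reaching 15 mm from the axis) and runs from 14 mm above the foot to 3 mm under the collar.
- hub_mouth (a point): Centre of the bore at the flat top of the drive pulley, 90 mm above the worktop; axes of the motor housing, not of the pulley. Bore 22.6 mm wide; keyway 10.4 mm wide, reaching 16.8 mm from the axis, both open at the top, a yellow dot on the top beside the keyway. Out of line, the foot stops 14 mm deep; in line within about 4 degrees it goes 40 mm deep: collar on pulley.
- drive: Grey motor housing, 120 x 120 x 40 mm, fixed; origin at the centre of its underside, its panel with two buttons on the -x side. On it the toothed metal pulley, 62 mm diameter (flanges 68), 50 mm tall. The pulley stopped with its keyway up to 30 degrees either way from the housing's -x direction (the angle is not given: see or feel it); a brake holds it (1 N m).
- ejector (a joint): Travel of the sprung brass ejector in the bore (m): 0 up, its top 30 mm below the mouth; it is pushed down 10 mm when the spindle is home. The spring pushes up with 3.5 N at first and 8.5 N when the spindle is home, enough to lift the spindle if it is let go.
- stand: White stand block, 85 x 85 x 50 mm, fixed; origin at the centre of its underside. A 34.5 mm hole from its top through its middle holds the spindle's shaft; its walls are parallel to its x and y axes.
- beaker: Clear plastic beaker, 82 x 90 x 94 mm, loose; origin at the centre of its underside.
- dropper: Small brown dropper bottle with a red cap, 25 mm diameter, 66 mm tall, loose; origin at the centre of its underside.
- wash_bottle: White wash bottle with a bent spout, 65 x 116 x 204 mm, loose; origin at the centre of its underside.

How it is judged:
By the outcome, as a careful person would: the job done as asked, in the order asked, and still so for the second after the job is handed in, while the arm keeps its last pose, push and grip.
It also fails if it takes over 64 s, if anything falls off the work surface, if the arm or the gripper's body presses on something with over 40 N, if the wrist force passes 120 N, or if a joint passes its speed limit or range.

### The arm

A 7-joint arm with a two-finger parallel gripper is mounted at the origin on a cart in front of the work surface, level with it; the furniture and walls round the work are solid. World frame = base frame: x ahead of the robot, y to its left, z up, the work surface at z = 0. Lengths are in m, angles in rad, forces in N, time in s.
With the tool pointing down it reaches from about 0.4 to 0.85 m from the base axis. Payload 10.4 kg.
Tool frame: the origin (TCP) lies between the finger pads; the fingertips stand 22 mm ahead of it and the grasp point (between the pads) lies 3 mm ahead of it; z points along the fingers, y is the line along which they close (so a half turn about z gives the same grasp; the last joint's range is limited). The gripper opens to 85 mm and grips with 20 to 120 N. Pads are 22 mm wide; open, the fingers measure 114 mm over their backs; the gripper's body (76 mm by 85 mm) begins 54 mm behind the grasp point. The pads swing forward as they close: fully open they stand 13 mm farther back than shut.
Start: joints at [1.239, 0.332, -0.065, 1.46, 0.022, 1.35, -0.088], TCP at [0.19, -0.595, 0.253] pointing down, gripper open.
Joint ranges: [-2.6, 2.6], [-0.5, 2.12], [-1.47, 1.34], [0.16, 2.42], [-1.27, 4.41], [0.06, 2.06], [-2.6, 2.6]. Speed limits (rad/s): [2.22, 2.22, 2.79, 2.79, 3.14, 3.14, 3.14].

### API

Orientations are given as a unit quaternion [x, y, z, w].
In Python, from workcell import manip, camera, ticket, boxes_of, outline_of gives the robot as it stands.
- The arm moves only by the tool carry_out, never from a script. Its argument "deltas" is a list of rows, each a list of 5 numbers: the shift along the tool's x, y, z as a fraction of full scale, then the turn about the tool's z as a fraction of full scale, then the opening, from -1 (shut) to 1 (fully open), so that 0 is half open. In form: [[tx, ty, tz, spin, gripper], ...]. A call has 1 to 20 rows; each row is the pose to reach, as a shift and turn from the pose commanded when the call began, along the tool's axes at that moment; what a row does not reach only later rows make up. Full scale, the value 1, is 150 mm for a shift and 30 degrees for a turn. A row lasts 1/8 s, in which the tool goes at most 62.5 mm and 10.7 degrees, less where a joint would pass 70% of its speed; a pose out of reach is approached as far as the arm can. A call with a number of a shift or a turn outside -1 to 1 is refused whole. A call with a gripper value outside its range is refused whole. The fingers move at their own pace and stop on an object; "force" is the grip in N (left out, the last holds). Time passes only in rows, so rows that repeat a pose let the fingers close. It gives the time, the measured TCP pose, the force, the opening and the grip force at its end, in the units of the state.
- manip.get_obs(): the state, without advancing time (a new reading comes with each control period).
- camera(name): name is "side" or "top" or "wrist"; returns a dict with "img" (384x512x3 uint8, red, green, blue), "depth" (384x512 float32, m along the optical axis (not along the pixel's ray), 0 where there is no reading), "vertical_fov" (degrees; the focal length in pixels is half the picture's height over the tangent of half this angle, whatever the lens; pixels are square), "cx", "cy" (the principal point, pixels), "R" (3x3) and "t" (3): a world point X has camera coordinates R X + t. Camera axes: x right, y down, z forward; pixel columns grow to the right and rows downward; lengths in m; the calibration is good to about 2 mm. A picture is of the moment at which its call begins.
- ticket.hand_in(): hands the job in; it is judged then, once.
Trained networks look in a picture, given as the dict that the camera call returned (one of the last four; its "shot" number tells which), for a name from the list of things; names that differ only in an ending like _2 or _b are one class to them, and where a whole thing is asked for, a point or a joint stands for the part that bears it (a point fixed in the world has none). Each returns a list of dicts, best first, with "conf" (0 to 1); they miss things now and then, are a little off and sometimes report something else, mostly with a low value. They report only what shows in the picture. A call takes as long as a camera call.
- boxes_of(query, picture): "position" ([x, y, z] in m, in world coordinates, good to about 4 mm: the middle of the surface that is visible of it).
- outline_of(query, picture): "region" (384x512 bool, what is visible of it).
The state is a dict: "clock": time; "joint_pos": joint angles; "joint_velocities": joint speeds; "tau": joint torques, N m; "position": TCP position; "ee_rot": TCP orientation; "ft_force": force on the tool from outside, world axes, zero at the start; "torque": the same for the moment, N m; "grip_width": opening from 0.0 (shut) to 1.0 (fully open); "grasp_force": force on a finger pad.
Only numpy, scipy, OpenCV 4.12 (cv2) and the standard library are available. Lean on these libraries where they do the work, as an engineer would, in place of code of your own. Each camera call takes 0.05 s, during which the arm holds its last target. There are 200 camera calls.

## Working session

There is one attempt and no reset: what is moved stays moved. The work goes in short steps, Python scripts to look and compute and a tool call to move; the robot and the scene stay as the last step left them, time stands still between calls to the robot, and variables do not carry over. Pictures are saved under pics/ and viewed, at most 10 in all, crops included, and the job is handed in when it is done.

Besides the shell and the picture viewer there is one more tool, called after "Emit:" as a command line: name --pt "numbers of a row" for each row, then --argument value for the rest. carry_out: Moves the arm, as the interface text tells. Its arguments: {"type":"object","properties":{"deltas":{"type":"array","items":{"type":"array","items":{"type":"number"}}},"force":{"type":"number"}},"required":["deltas"]}

```bash
mkdir -p pics
cat > h.py <<'E'
import numpy as np, cv2
from workcell import manip, camera, ticket, boxes_of, outline_of
from scipy.spatial.transform import Rotation as Rn
def world(p,us,vs,z=None):
    f=p["img"].shape[0]/2/np.tan(np.radians(p["vertical_fov"])/2)
    us=np.asarray(us,float);vs=np.asarray(vs,float)
    ray=np.stack([(us-p["cx"])/f,(vs-p["cy"])/f,np.ones_like(us)],-1)
    R=np.array(p["R"]);t=np.array(p["t"])
    if z is None:
        d=p["depth"][vs.astype(int),us.astype(int)]
        return (ray*d[...,None]-t)@R
    c=-R.T@t; r=ray@R
    return c+r*((z-c[2])/r[...,2])[...,None]
def save(n,p): cv2.imwrite(f"pics/{n}.png",cv2.cvtColor(p["img"],cv2.COLOR_RGB2BGR))
E
python3 - <<'E'
from h import *
np.set_printoptions(precision=4,suppress=True)
o=manip.get_obs();print({k:np.round(v,4) for k,v in o.items()})
P=[camera("top"),camera("side")]
cv2.imwrite("pics/a.png",cv2.cvtColor(np.vstack([cv2.resize(p["img"],(400,300)) for p in P]),cv2.COLOR_RGB2BGR))
save("top0",P[0]);save("side0",P[1])
for p in P:
  print("cam",-np.array(p["R"]).T@p["t"])
  for q in ["spindle_grip","hub_mouth","spindle","drive","stand","beaker","dropper","wash_bottle"]:
    try: print(q,[(np.round(b["position"],4),round(b["conf"],2)) for b in boxes_of(q,p)[:2]])
    except Exception as e: print(q,e)
E
```

```text
{'clock': np.float64(0.0), 'joint_pos': array([ 1.2394,  0.3329, -0.0647,  1.4609,  0.0216,  1.3499, -0.0885]), 'joint_velocities': array([ 0.0004, -0.0001,  0.0017,  0.0015,  0.0014,  0.0001, -0.0008]), 'tau': array([  0.0003, -62.5451,   0.0491, -39.161 ,   0.0162,   0.0099,
         0.    ]), 'position': array([ 0.1898, -0.5951,  0.2525]), 'ee_rot': array([ 0.9881,  0.1538, -0.0001, -0.0007]), 'ft_force': array([ 0.9079, -0.1976,  0.4971]), 'torque': array([ 0.0154, -0.012 ,  0.0333]), 'grasp_force': np.float64(0.0), 'grip_width': np.float64(0.9979)}
cam [0.4796 0.044  1.0914]
spindle_grip [(array([ 0.5223, -0.1477,  0.0849]), 0.57)]
hub_mouth [(array([0.4371, 0.1128, 0.0431]), 0.6)]
spindle [(array([ 0.5217, -0.1488,  0.0783]), 0.77)]
drive [(array([0.4361, 0.11  , 0.0381]), 0.86)]
stand [(array([ 0.5262, -0.1419,  0.0476]), 0.76), (array([ 0.689 , -0.0655,  0.0234]), 0.61)]
beaker [(array([ 0.6918, -0.0637,  0.0236]), 0.85)]
dropper [(array([ 0.6655, -0.218 ,  0.0498]), 0.49)]
wash_bottle [(array([0.5701, 0.3147, 0.134 ]), 0.86)]
cam [ 0.2919 -0.6964  0.4439]
spindle_grip [(array([ 0.5217, -0.1635,  0.0776]), 0.79), (array([0.4257, 0.083 , 0.0413]), 0.41)]
hub_mouth [(array([0.4286, 0.0836, 0.0407]), 0.73), (array([ 0.518 , -0.1634,  0.0775]), 0.55)]
spindle [(array([ 0.5192, -0.1598,  0.0715]), 0.97)]
drive [(array([0.4252, 0.0837, 0.0401]), 0.94)]
stand [(array([ 0.5032, -0.1842,  0.0389]), 0.89)]
beaker [(array([ 0.6685, -0.0841,  0.0701]), 0.62), (array([ 0.509 , -0.1834,  0.0371]), 0.34)]
dropper [(array([ 0.6631, -0.233 ,  0.0368]), 0.56)]
wash_bottle [(array([0.5679, 0.2998, 0.0848]), 0.67)]
```

View pics/a.png

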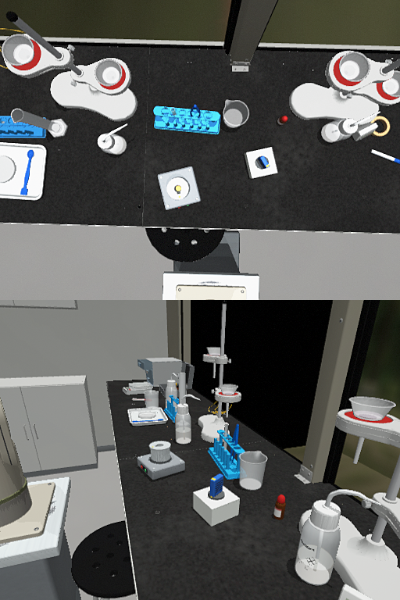

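View pics/top0.png

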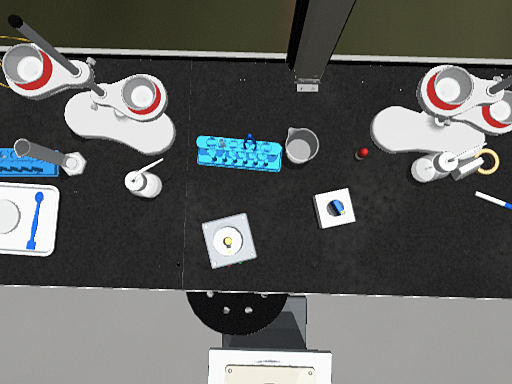

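The composite shows the white stand with the blue tab at about (335,208) in the top view. The motor and pulley are at about (228,241), with the dropper at (363,153) and the beaker at (301,147). Next I'll measure the tab and hub more finely.

Run:
```python
from h import *
np.set_printoptions(precision=4,suppress=True)
p=camera("top");im=p["img"]
c1=cv2.resize(im[180:236,307:363],(396,396),interpolation=cv2.INTER_CUBIC)
c2=cv2.resize(im[210:272,197:259],(396,396),interpolation=cv2.INTER_CUBIC)
cv2.imwrite("pics/b.png",cv2.cvtColor(np.hstack([c1,c2]),cv2.COLOR_RGB2BGR))
hsv=cv2.cvtColor(im,cv2.COLOR_RGB2HSV)
V,U=np.mgrid[:384,:512]
W=world(p,U,V)
# tab
roi=(U>307)&(U<363)&(V>180)&(V<236)
m=roi&(W[...,2]>0.095)&(W[...,2]<.115)&(p["depth"]>0)
pts=W[m];print("tabtop n",m.sum(),np.median(pts,0),cv2.minAreaRect((pts[:,:2]*1000).astype(np.float32)))
m=roi&(abs(W[...,2]-.05)<.006)
pts=W[m];print("standtop",m.sum(),cv2.minAreaRect((pts[:,:2]*1000).astype(np.float32)))
roi=(U>190)&(U<265)&(V>205)&(V<275)
m=roi&(abs(W[...,2]-.09)<.006)
pts=W[m];print("pulley",m.sum(),pts.mean(0),cv2.minEnclosingCircle((pts[:,:2]*1000).astype(np.float32)))
m=roi&(abs(W[...,2]-.04)<.006)
pts=W[m];print("housing",m.sum(),cv2.minAreaRect((pts[:,:2]*1000).astype(np.float32)))
y=(hsv[...,0]>18)&(hsv[...,0]<38)&(hsv[...,1]>110)&(hsv[...,2]>110)
for n,r,z in (("hubdot",roi,.09),("tabmark",(U>307)&(U<363)&(V>180)&(V<236),.104)):
  vs,us=np.where(y&r);print(n,len(us),us.mean() if len(us) else 0,vs.mean() if len(us) else 0); 
  if len(us):print(world(p,us.mean(),vs.mean(),z))
```

```text
tabtop n 101 [ 0.525  -0.1508  0.1032] ((525.7002563476562, -151.3045196533203), (40.21931076049805, 14.073631286621094), 31.678308486938477)
standtop 934 ((526.0286865234375, -151.6580810546875), (85.07103729248047, 85.70559692382812), 13.86266803741455)
pulley 548 [0.4369 0.1159 0.0897] ((436.48724365234375, 115.81580352783203), 34.154014587402344)
housing 1560 ((436.7704772949219, 115.80416870117188), (119.27643585205078, 119.8970718383789), 15.528945922851562)
hubdot 16 228.0625 241.375
[0.4348 0.113  0.09  ]
tabmark 7 342.0 212.0
[ 0.5128 -0.1594  0.104 ]
```

View pics/b.png

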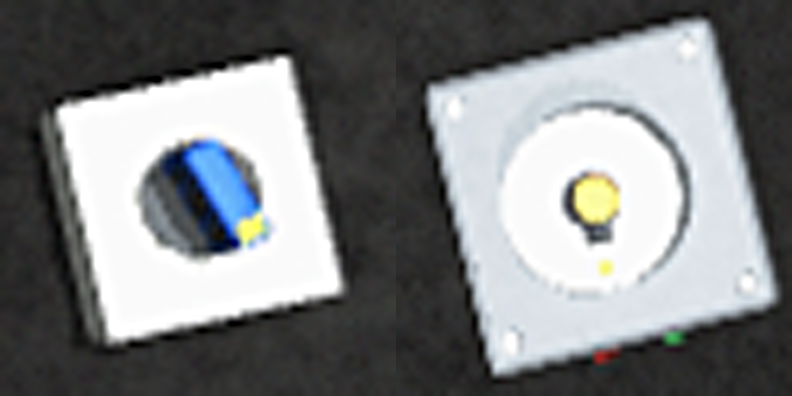

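The left crop shows the tab with its yellow mark at the lower right. The right crop shows the hub with its keyway at (598,233) and the yellow dot at (605,267). The hub and tab poses are clear, so I'll compute the keyway angle and the first move.

```bash
cat >> h.py <<'E'
def go(x,y,z,yaw):
    "deltas (mm, deg) and units from measured pose to target, tool pointing down with tool x at yaw"
    o=manip.get_obs();R=Rn.from_quat(o["ee_rot"]).as_matrix()
    d=R.T@(np.array([x,y,z])-o["position"]); cur=np.degrees(np.arctan2(R[1,0],R[0,0]))
    s=-(yaw-cur); print("clock",o["clock"],"pos",np.round(o["position"],4),"yaw",round(cur,2),"tilt",np.round(R[:,2],4),"F",np.round(o["ft_force"],1),"grip",o["grip_width"],o["grasp_force"])
    print("units",np.round(d/.15,4),"spin",round(s/30,4))
E
python3 - <<'E'
from h import *
go(.5257,-.1513,.25,31.7)
p=camera("top")
for n,u,v in (("dot",197+209*62/396,210+267*62/396),("key",197+202*62/396,210+233*62/396),("ctr",197+199*62/396,210+199*62/396)):
  w=world(p,u-.5,v-.5,.09);d=w[:2]-[.4366,.1158];print(n,w,np.degrees(np.arctan2(d[1],d[0])),np.hypot(*d))
E
```

```text
clock 0.95 pos [ 0.19   -0.5955  0.2534] yaw 17.69 tilt [ 0.e+00 -1.e-04 -1.e+00] F [ 0.1 -0.1  0.5] grip 1.0040326530106531 0.0
units [ 3.0323 -2.1407  0.0221] spin -0.4669
dot [0.41101296 0.10942982 0.09      ] -166.01978780565986 0.026368079579356603
key [0.4237377  0.11248234 0.09      ] -165.536588151792 0.01328328401149829
ctr [0.43652614 0.11402235 0.09      ] -92.379234691815 0.0017791871439573556
```

Emit:
carry_out --pt "0.25 -0.18 0 -0.1 1" --pt "0.5 -0.35 0 -0.2 1" --pt "0.75 -0.53 0 -0.3 1" --pt "1 -0.7 0 -0.47 1" --pt "1 -0.7 0 -0.47 1"

```text
clock: 1.62
position: [0.3039, -0.447, 0.2538]
ee_rot: [0.961, 0.277, 0.001, 0.0]
ft_force: [-1.8, -0.5, -0.7]
grip_width: 0.999
grasp_force: 0.0
```

```bash
python3 -c "
from h import *
go(.5257,-.1513,.25,31.7)"
```

```text
clock 1.625 pos [ 0.3039 -0.447   0.2538] yaw 32.19 tilt [ 0.0012  0.     -1.    ] F [-1.8 -0.5 -0.7] grip 0.9994965346525093 0.0
units [ 2.3018 -0.8808  0.0272] spin 0.0162
```

Emit:
carry_out --pt "0.25 -0.1 0 0 1" --pt "0.5 -0.19 0 0 1" --pt "0.75 -0.29 0 0 1" --pt "1 -0.38 0 0 1" --pt "1 -0.38 0 0 1"

```text
clock: 2.25
position: [0.4001, -0.3205, 0.2536]
ee_rot: [0.961, 0.276, 0.0, 0.0]
ft_force: [-1.1, -0.4, -1.6]
grip_width: 1.001
grasp_force: 0.0
```

Emit:
carry_out --pt "0.25 -0.1 0 0 1" --pt "0.5 -0.19 0 0 1" --pt "0.75 -0.29 0 0 1" --pt "1 -0.38 0 0 1" --pt "1 -0.38 0 0 1" --pt "1 -0.38 0 0 1"

```text
clock: 3.0
position: [0.4953, -0.1966, 0.2531]
ee_rot: [0.962, 0.273, -0.0, 0.0]
ft_force: [-0.2, 0.2, -0.5]
grip_width: 1.001
grasp_force: 0.0
```

Run:
```python
from h import *
go(.5257,-.1513,.25,31.7)
p=camera("wrist");save("w1",p)
print("cam",-np.array(p["R"]).T@p["t"])
V,U=np.mgrid[:384,:512]; W=world(p,U,V)
for lo,hi in((.098,.11),(.045,.054)):
  m=(abs(W[...,2]-(lo+hi)/2)<(hi-lo)/2)&(p["depth"]>0)&(np.hypot(W[...,0]-.526,W[...,1]+.151)<.065)
  if m.sum()>10: print(m.sum(),cv2.minAreaRect((W[m][:,:2]*1000).astype(np.float32)),np.median(W[m][:,2]))
```

```text
clock 3.0 pos [ 0.4953 -0.1966  0.2531] yaw 31.68 tilt [-6.e-04 -5.e-04 -1.e+00] F [-0.2  0.2 -0.5] grip 1.0010240004012902 0.0
units [ 0.3312 -0.1503  0.0205] spin -0.0008
cam [ 0.55865059 -0.15804226  0.37385535]
708 ((524.2346801757812, -153.7451934814453), (39.81806564331055, 14.147624969482422), 31.972986221313477) 0.1038777117935265
5084 ((524.091064453125, -153.69097900390625), (85.17802429199219, 85.06460571289062), 13.833760261535645) 0.05020479732338262
```

View pics/w1.png

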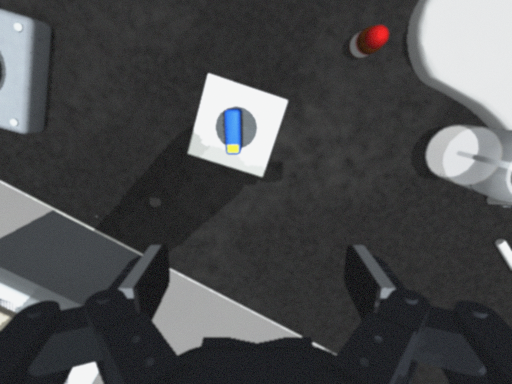

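The wrist view shows the tab at (233,130), upright in the stand, with its yellow mark towards the robot. The two cameras agree to about 2.5 mm, so I'll go above the tab and then down.

Emit:
carry_out --pt "0.12 -0.05 0 0 1" --pt "0.24 -0.1 0 0 1" --pt "0.32 -0.145 0 0 1" --pt "0.32 -0.145 0.2 0 1" --pt "0.32 -0.145 0.4 0 1" --pt "0.32 -0.145 0.6 0 1" --pt "0.32 -0.145 0.7 0 1" --pt "0.32 -0.145 0.7 0 1"

```text
clock: 4.05
position: [0.5247, -0.1515, 0.1478]
ee_rot: [0.962, 0.274, -0.001, -0.0]
ft_force: [-0.5, 0.4, 1.1]
grip_width: 0.996
grasp_force: 0.0
```

Run:
```python
from h import *
go(.525,-.1525,.086,31.8)
```

```text
clock 4.05 pos [ 0.5247 -0.1515  0.1478] yaw 31.75 tilt [-1.4e-03  3.0e-04 -1.0e+00] F [-0.5  0.4  1.1] grip 0.9956709012115467 0.0
units [-0.0012  0.0072  0.412 ] spin -0.0016
```

Emit:
carry_out --pt "0 0.005 0.15 0 1" --pt "0 0.005 0.3 0 1" --pt "0 0.005 0.41 0 1" --pt "0 0.005 0.41 0 1" --pt "0 0.005 0.41 0 -1" --pt "0 0.005 0.41 0 -1" --pt "0 0.005 0.41 0 -1" --pt "0 0.005 0.41 0 -1" --pt "0 0.005 0.41 0 -1" --pt "0 0.005 0.41 0 -1" --pt "0 0.005 0.41 0 -1" --pt "0 0.005 0.41 0 -1" --force 60

```text
clock: 5.55
position: [0.5258, -0.1518, 0.0872]
ee_rot: [0.962, 0.274, 0.0, 0.0]
ft_force: [-2.1, 0.0, 6.6]
grip_width: 0.155
grasp_force: 58.9
```

Emit:
carry_out --pt "0 0 -0.1 0 -1" --pt "0 0 -0.25 0 -1" --pt "0 0 -0.4 0 -1" --pt "0 0 -0.6 0 -1" --pt "0 0 -0.8 0 -1" --pt "0 0 -0.87 0 -1" --pt "0 0 -0.87 0 -1" --pt "0 0 -0.87 0 -1"

```text
clock: 6.55
position: [0.525, -0.1517, 0.216]
ee_rot: [0.962, 0.274, -0.001, -0.0]
ft_force: [-0.7, -0.0, -1.7]
grip_width: 0.157
grasp_force: 58.7
```

Run:
```python
from h import *
go(.4366,.1150,.2175,12)
p=camera("side");cv2.imwrite("pics/s1.png",cv2.cvtColor(cv2.resize(p["img"][130:300,200:400],None,fx=3,fy=3),cv2.COLOR_RGB2BGR))
```

```text
clock 6.55 pos [ 0.525  -0.1517  0.216 ] yaw 31.79 tilt [-1.8e-03  5.0e-04 -1.0e+00] F [-0.7 -0.  -1.7] grip 0.15707632470971394 58.6938214302063
units [ 0.4358 -1.8216 -0.0079] spin 0.6597
```

View pics/s1.png

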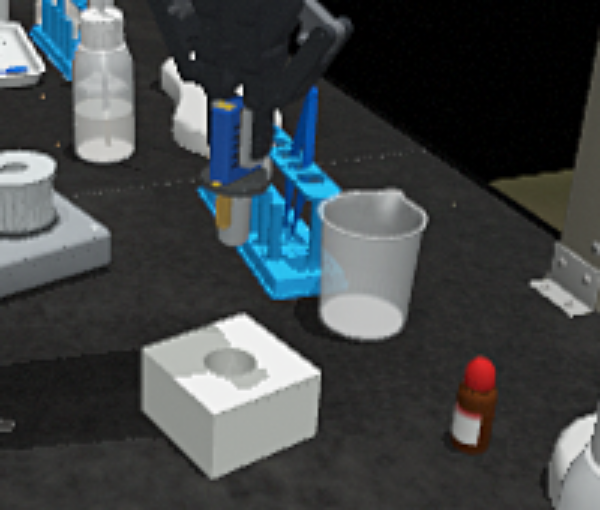

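The side view shows the spindle upright in the gripper at (238,180), with the brass key at (222,213). The stand is empty. Now moving to the hub, with a look on the way.

Emit:
carry_out --pt "0.05 -0.2 0 0.1 -1" --pt "0.1 -0.4 0 0.3 -1" --pt "0.14 -0.6 0 0.5 -1" --pt "0.19 -0.8 0 0.65 -1" --pt "0.24 -1 0 0.65 -1" --pt "0.24 -1 0 0.65 -1" --pt "0.24 -1 0 0.65 -1"

```text
clock: 7.48
position: [0.4771, -0.0059, 0.2168]
ee_rot: [0.994, 0.107, -0.0, 0.0]
ft_force: [-0.3, -0.4, -1.7]
grip_width: 0.158
grasp_force: 58.9
```

Run:
```python
from h import *
go(.4366,.1150,.2175,12)
p=camera("wrist");save("w2",p)
print("cam",-np.array(p["R"]).T@p["t"])
V,U=np.mgrid[:384,:512]; W=world(p,U,V)
near=(np.hypot(W[...,0]-.4366,W[...,1]-.115)<.1)&(p["depth"]>0)
for z in (.09,.04):
  m=near&(abs(W[...,2]-z)<.004); q=(W[m][:,:2]*1000).astype(np.float32)
  if len(q)>10: print(z,len(q),np.median(W[m][:,2]),cv2.minEnclosingCircle(q),cv2.minAreaRect(q))
hsv=cv2.cvtColor(p["img"],cv2.COLOR_RGB2HSV)
y=near&(hsv[...,0]>18)&(hsv[...,0]<38)&(hsv[...,1]>110)&(hsv[...,2]>110)
n,l,st,c=cv2.connectedComponentsWithStats(y.astype(np.uint8))
for i in range(1,n): print(st[i],c[i],world(p,*c[i],.09))
```

```text
clock 7.475 pos [ 0.4771 -0.0059  0.2168] yaw 12.28 tilt [-7.e-04 -2.e-04 -1.e+00] F [-0.3 -0.4 -1.7] grip 0.15814660550313625 58.8742733001709
units [-0.0922 -0.8446 -0.0048] spin 0.0094
cam [0.54985974 0.00937463 0.33748709]
0.09 4114 0.09015749948230828 ((434.6976623535156, 113.79035186767578), 34.75081253051758) ((434.74591064453125, 113.61409759521484), (68.06009674072266, 68.0592041015625), 19.34051513671875)
0.04 6807 0.040056781718243076 ((435.2016296386719, 113.68492126464844), 81.69549560546875) ((435.2276611328125, 113.40510559082031), (118.86761474609375, 118.86434936523438), 15.534541130065918)
[119 200   4   5   7] [120.28571429 201.85714286] [0.44189398 0.10750922 0.09      ]
[115 233   5   5  18] [117.11111111 234.77777778] [0.40971268 0.10771195 0.09      ]
```

View pics/w2.png

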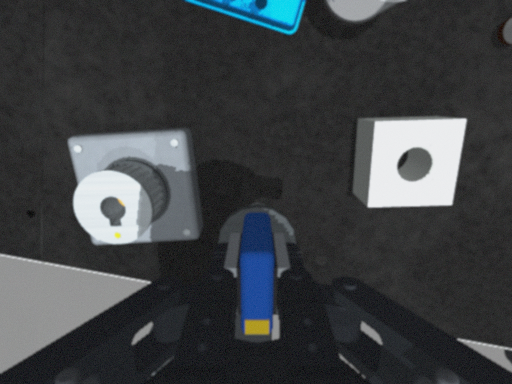

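The wrist view shows the pulley at (113,207), its keyway at (115,220) and its yellow dot at (117,235). The held tab is at (257,275), pointing nearly the right way. I'll measure where the spindle sits in the gripper, so that camera bias cancels out.

Run:
```python
from h import *
p=camera("wrist");V,U=np.mgrid[:384,:512]; W=world(p,U,V)
o=manip.get_obs();T=o["position"];yaw=np.radians(12.28)
hsv=cv2.cvtColor(p["img"],cv2.COLOR_RGB2HSV)
col=(hsv[...,0]>15)&(hsv[...,0]<130)&(hsv[...,1]>110)
box=(U>235)&(U<280)&(V>205)&(V<345)&col
z=W[box][:,2];h,e=np.histogram(z,np.arange(.17,.26,.004));print(dict(zip(np.round(e,3),h)))
zt=np.median(W[box&(V>290)][:,2]);print("ztop",zt)
m=box&(abs(W[...,2]-zt)<.004);q=W[m][:,:2]
(c,s,a)=cv2.minAreaRect((q*1000).astype(np.float32));print(c,s,a)
d=np.array(c)/1000-T[:2];print("off tool x,y mm",1000*np.array([d@[np.cos(yaw),np.sin(yaw)],d@[np.sin(yaw),-np.cos(yaw)]]), "z tcp",T[2])
```

```text
{np.float64(0.17): np.int64(0), np.float64(0.174): np.int64(0), np.float64(0.178): np.int64(0), np.float64(0.182): np.int64(5), np.float64(0.186): np.int64(13), np.float64(0.19): np.int64(71), np.float64(0.194): np.int64(68), np.float64(0.198): np.int64(93), np.float64(0.202): np.int64(91), np.float64(0.206): np.int64(95), np.float64(0.21): np.int64(107), np.float64(0.214): np.int64(120), np.float64(0.218): np.int64(139), np.float64(0.222): np.int64(127), np.float64(0.226): np.int64(171), np.float64(0.23): np.int64(1900), np.float64(0.234): np.int64(825), np.float64(0.238): np.int64(0), np.float64(0.242): np.int64(0), np.float64(0.246): np.int64(0), np.float64(0.25): np.int64(0), np.float64(0.254): np.int64(0)}
ztop 0.23381734358847386
(475.97393798828125, -6.977441787719727) (39.73551940917969, 16.524253845214844) 15.66654109954834
off tool x,y mm [-1.36607193  0.45384599] z tcp 0.2169129993242427
```

Emit:
carry_out --pt "-0.02 -0.2 0 0 -1" --pt "-0.05 -0.4 0 0 -1" --pt "-0.07 -0.6 0 -0.04 -1" --pt "-0.09 -0.78 0 -0.04 -1" --pt "-0.097 -0.845 0 -0.04 -1" --pt "-0.097 -0.845 0.1 -0.04 -1" --pt "-0.097 -0.845 0.2 -0.04 -1" --pt "-0.097 -0.845 0.27 -0.04 -1" --pt "-0.097 -0.845 0.27 -0.04 -1" --pt "-0.097 -0.845 0.27 -0.04 -1"

```text
clock: 8.82
position: [0.4362, 0.1154, 0.177]
ee_rot: [0.993, 0.117, 0.0, -0.0]
ft_force: [-1.3, 0.3, -1.6]
grip_width: 0.16
grasp_force: 58.9
```

Run:
```python
from h import *
go(.4359,.1148,.150,13.4)
p=camera("side");save("s2f",p);cv2.imwrite("pics/s2.png",cv2.cvtColor(cv2.resize(p["img"][150:260,150:260],None,fx=5,fy=5),cv2.COLOR_RGB2BGR))
```

```text
clock 8.825 pos [0.4362 0.1154 0.177 ] yaw 13.48 tilt [ 3.e-04  1.e-04 -1.e+00] F [-1.3  0.3 -1.6] grip 0.1596608131166506 58.91496956348419
units [-0.003   0.0033  0.1799] spin 0.0027
```

View pics/s2.png

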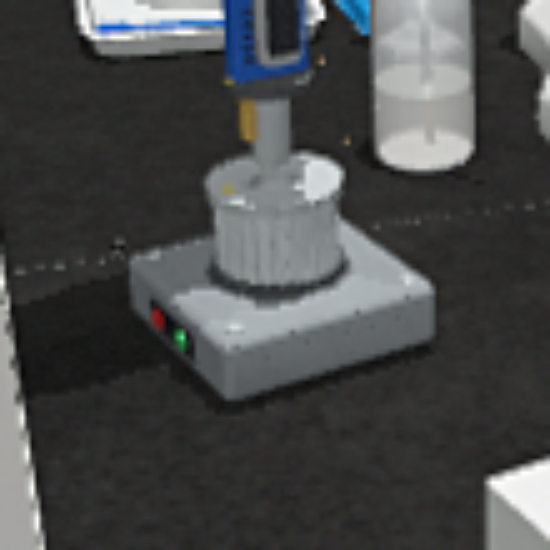

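The side view shows the foot centred over the bore at (272,165), with the key on the same side as the yellow dot at (228,190). Descending gently.

Emit:
carry_out --pt "0 0.002 0.04 0 -1" --pt "0 0.002 0.07 0 -1" --pt "0 0.002 0.1 0 -1" --pt "0 0.002 0.13 0 -1" --pt "0 0.002 0.13 0 -1"

```text
clock: 9.5
position: [0.4361, 0.1151, 0.157]
ee_rot: [0.993, 0.117, -0.0, 0.0]
ft_force: [1.9, -0.7, -2.7]
grip_width: 0.153
grasp_force: 58.7
```

Emit:
carry_out --pt "0 0 0.015 0 -1" --pt "0 0 0.03 0 -1" --pt "0 0 0.045 0 -1" --pt "0 0 0.06 0 -1" --pt "0 0 0.06 0 -1"

```text
clock: 10.12
position: [0.4361, 0.1151, 0.1481]
ee_rot: [0.993, 0.117, 0.0, 0.0]
ft_force: [2.2, -0.1, -3.1]
grip_width: 0.157
grasp_force: 58.7
```

Emit:
carry_out --pt "0 0 0.025 0 -1" --pt "0 0 0.05 0 -1" --pt "0 0 0.075 0 -1" --pt "0 0 0.1 0 -1" --pt "0 0 0.12 0 -1" --pt "0 0 0.13 0 -1" --pt "0 0 0.13 0 -1" --pt "0 0 0.13 0 -1" --force 90

```text
clock: 11.12
position: [0.4363, 0.1151, 0.129]
ee_rot: [0.993, 0.117, 0.0, 0.0]
ft_force: [-0.1, -1.8, 5.1]
grip_width: 0.149
grasp_force: 88.9
```

Emit:
carry_out --pt "0 0 0.01 0 -1" --pt "0 0 0.02 0 -1" --pt "0 0 0.02 0 -1" --pt "0 0 0.02 0 -1"

```text
clock: 11.62
position: [0.4364, 0.1152, 0.127]
ee_rot: [0.993, 0.117, 0.0, 0.0]
ft_force: [-4.9, -4.6, 21.3]
grip_width: 0.152
grasp_force: 91.6
```

Run:
```python
from h import *
go(.436,.115,.125,13.4)
p=camera("side");cv2.imwrite("pics/s3.png",cv2.cvtColor(cv2.resize(p["img"][150:250,150:260],None,fx=6,fy=6,interpolation=cv2.INTER_CUBIC),cv2.COLOR_RGB2BGR))
o=manip.get_obs();print(o["ft_force"],o["torque"])
```

```text
clock 11.625 pos [0.4364 0.1152 0.127 ] yaw 13.49 tilt [ 7.e-04 -8.e-04 -1.e+00] F [-4.9 -4.6 21.3] grip 0.15221264525308562 91.62338733673096
units [-0.0031  0.0004  0.0137] spin 0.003
[-4.55811027 -4.3918863  21.08148992] [-0.95612082  1.26745469  0.04607294]
```

View pics/s3.png

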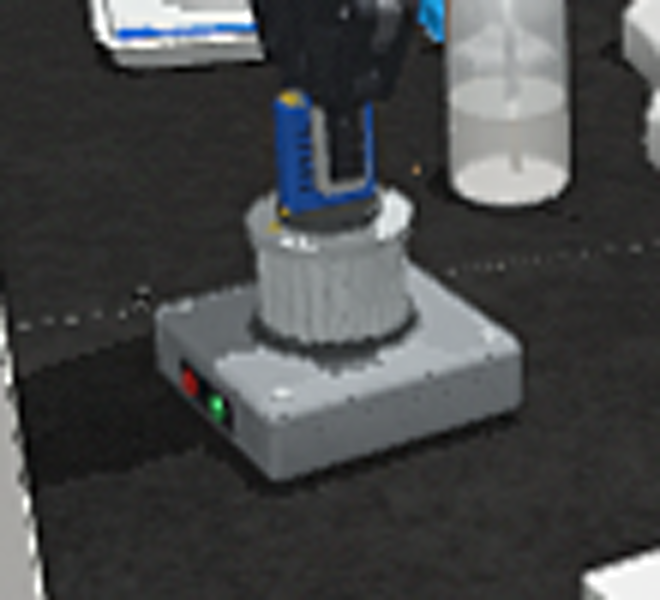

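Emit:
carry_out --pt "-0.002 0.001 0.003 0 -1" --pt "-0.004 0.003 0.006 0 -1" --pt "-0.004 0.003 0.006 0 -1" --pt "-0.004 0.003 0.006 0 -1" --pt "-0.004 0.003 0.006 0 -1" --pt "-0.004 0.003 0.006 0 -1"

```text
clock: 12.42
position: [0.4365, 0.1151, 0.127]
ee_rot: [0.993, 0.117, 0.001, 0.0]
ft_force: [-7.6, -3.8, 29.3]
grip_width: 0.153
grasp_force: 92.9
```

The z reading stays at 127.0 mm with 8 N more push, so the collar is hard on the pulley.

```bash
python3 -c "
from h import *
print(ticket.hand_in())"
```

```text
the job is handed in; nothing more can be done
None
```

I handed the job in at about 12.4 s with the spindle's key in the keyway and its collar seated on the pulley; the gripper still holds the tab and pushes down with about 30 N (the judging result was not shown).

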